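Thread an alignment rod through two bushings and hold it

TASK

First shift the blue sliding block of the bushing fixture on its guide until its bore is in line with the bore of the fixed dark block. Then lift the steel alignment rod off its wooden rest by the red handle, thread it from the flared side through the fixed bushing and on through the sliding one until its tip stands out beyond the blue block, and finish while still gripping the handle, holding the rod still and straight through both bushings without forcing it, ready for a colleague to tighten the screws. Leave the pliers, solder spool, breaker and screwdriver where they are.

Things in the scene. Friction and masses are not known exactly. Their poses are not given: they have to be found in the camera images.
- fixture: Bushing fixture fast on the table (place and yaw vary). Origin: centre of the underside of its aluminium base plate (110 x 100 x 10 mm). Axes: y along the level bore axis, x level across it (away from the robot at yaw 0), z up. A dark steel block is fixed at y = +30 mm, a blue block slides along x at y = -30 mm. The rod enters from the +y side and travels to -y.
- fixed_bush (a point): Centre of the bore in the fixed dark block, 50 mm above the table; axes as the fixture. Block 40 mm wide (x), 16 mm thick (y, 8 mm either side of this point), top 72 mm above the table with a white line along the bore axis. Bore 16 mm in diameter; a brass mouth, 33 mm outside, stands 8 mm out of the +y face and flares the bore to about 25 mm at y = +16 mm from this point.
- sliding_bush (a point): Centre of the bore in the blue sliding block, 50 mm above the table; axes as the fixture. Same block size, bore, flared +y mouth and white line as the dark block, 60 mm further along -y. It can be pinched from above across its 40 mm width (x) and shifted along x.
- slide (a joint): Offset of the blue block along the fixture's x from being in line with the fixed bore, m: 0 in line, range -0.026 to +0.012, starts between -0.020 and -0.009 (on the robot's side). It slides with about 1.5 N of friction, without a spring, and stays where it is left.
- rod_tip (a point): Tip of the steel alignment rod, on its axis; rod axis along this point's y, tip at the -y end. Shank 12 mm in diameter, 115 mm long from shoulder to tip, the last 7 mm tapering to 5 mm. At the start the rod lies level on a wooden rest, its axis 40 mm above the table, its tip roughly to the robot's right.
- rod_shoulder (a point): Point on the rod's axis where the shank meets the handle, 115 mm from the tip.
- rod_handle (a point): Centre of the rod's red handle: 22 x 22 mm square, 50 mm long along the rod, its centre 140 mm from the tip; overhangs the rest at the start, so it can be pinched from above across the rod. Rod 0.09 to 0.14 kg, centre of mass about 57 mm from the handle's centre towards the tip; a grip of 30 N or more keeps it level.
- rest: Wooden rest of 50 x 100 mm, 42 mm high, fast on the table (place and yaw vary), origin under its centre; the rod's shank lies along its y in two notches 14 mm wide and 8 mm deep, open above.
- combination_pliers_mid (a point): bystander to be left alone: black-handled combination pliers, 172 mm long, 15 mm thick; a point 10 mm above its underside
- solder_spool_mid (a point): bystander to be left alone: spool of solder, 52 x 76 x 42 mm high; a point 10 mm above its underside
- spare_breaker_mid (a point): bystander to be left alone: white two-pole breaker, 36 x 85 x 63 mm high; a point 10 mm above its underside
- screwdriver_small_mid (a point): bystander to be left alone: small red-handled screwdriver, 180 mm long, 22 mm thick; a point 10 mm above its underside

How it is judged:
On the way, in this order (a step that is already met when the one before it is completed fails the run):
1. the blue block stands in line with the fixed bushing, within 3 mm (value of joint slide between -0.003 and 0.003 m), for 0.2 s.
2. the rod's tip has come through the fixed bushing (x of rod_tip in the frame of fixed_bush between -0.005 and 0.005 m and z of rod_tip in the frame of fixed_bush between -0.005 and 0.005 m and y of rod_tip in the frame of fixed_bush below -0.01 m), for 0.05 s.
At the end, for the whole second after the job is handed in: Rod gripped (over 2 N) and still (under 20 mm/s); tip at least 12 mm past the sliding bore's centre and within 5 mm of its axis; shoulder in front of the fixed flare, within 7 mm of its axis; blue block within 4 mm of the line; rod presses on the fixture with under 10 N (x of rod_tip in the frame of sliding_bush between -0.005 and 0.005 m and z of rod_tip in the frame of sliding_bush between -0.005 and 0.005 m and y of rod_tip in the frame of sliding_bush below -0.012 m and x of rod_shoulder in the frame of fixed_bush between -0.007 and 0.007 m and z of rod_shoulder in the frame of fixed_bush between -0.007 and 0.007 m and y of rod_shoulder in the frame of fixed_bush above 0.016 m and value of joint slide between -0.004 and 0.004 m and contact force between the fingers and rod above 2 N and contact force between rod and fixture below 10 N and linear speed of rod below 0.02 m/s); the arm keeps its last pose, push and grip.
It fails at once if the combination pliers is moved by more than 30 mm (distance of combination_pliers_mid from where it was at the start of the episode above 0.03 m).
It fails at once if the solder spool is moved by more than 30 mm (distance of solder_spool_mid from where it was at the start of the episode above 0.03 m).
It fails at once if the spare breaker is moved by more than 30 mm (distance of spare_breaker_mid from where it was at the start of the episode above 0.03 m).
It fails at once if the screwdriver small is moved by more than 30 mm (distance of screwdriver_small_mid from where it was at the start of the episode above 0.03 m).
It also fails if it takes over 67 s, if anything falls off the work surface, if the arm or the gripper's body presses on something with over 40 N, if the wrist force passes 120 N, or if a joint passes its speed limit or range.

ROBOT

A 6-joint arm with a two-finger parallel gripper is mounted at the origin on a cart in front of the work surface, level with it; the furniture and walls round the work are solid. World frame = base frame: x ahead of the robot, y to its left, z up, the work surface at z = 0. Lengths are in m, angles in rad, forces in N, time in s.
With the tool pointing down it reaches from about 0.225 to 0.875 m from the base axis. Payload 3.4 kg.
Tool frame: the origin (TCP) lies between the finger pads; the fingertips stand 19 mm ahead of it and the grasp point (between the pads) is the TCP; z points along the fingers, y is the line along which they close (so a half turn about z gives the same grasp; the last joint's range is limited). The gripper opens to 85 mm and grips with 20 to 120 N. Pads are 22 mm wide; open, the fingers measure 114 mm over their backs; the gripper's body (76 mm by 85 mm) begins 54 mm behind the grasp point. The pads swing forward as they close: fully open they stand 13 mm farther back than shut.
Start: joints at [-0.121, 0.276, 1.505, -0, 1.361, -0.121], TCP at [0.575, -0, 0.25] pointing down, gripper open.
Joint ranges: [-2.89, 2.89], [-0.75, 2.08], [0.22, 2.7], [-1.18, 4.32], [0.11, 2.71], [-2.7, 2.7]. Speed limits (rad/s): [2.57, 2.57, 3.14, 3.14, 3.14, 3.14].

INTERFACE

Orientations are given as a unit quaternion [w, x, y, z].
In Python, from rig import get_state, imaging, ticket gives the robot as it stands. The module is installed in compiled form; this text tells all that it offers.
- The arm moves only by the shell command python3 -m inch 'ROWS' [FORCE]. ROWS is JSON, a list of rows, each an object with "claw": the opening, from -1 (shut) to 1 (fully open); "travel": the shift along the world's x, y, z in units of 200 mm (1.0 is 200 mm), a list of three; "turn": the turn about the world's z in units of 180 degrees (1.0 is 180 degrees). A call has 1 to 5 rows; each row is the pose to reach, as a shift and turn from the pose commanded when the call began, turning the shorter way round; what a row does not reach only later rows make up. A row lasts 1/10 s, in which the tool goes at most 50 mm and 8.59 degrees, less where a joint would pass 70% of its speed; a pose out of reach is approached as far as the arm can. A call with a number of a shift or a turn outside -1 to 1 is refused whole. A call with a gripper value outside its range is refused whole. The fingers move at their own pace and stop on an object; FORCE is the grip in N (left out, the last holds). Time passes only in rows, so rows that repeat a pose let the fingers close. It gives the time, the measured TCP pose, the force, the opening and the grip force at its end, in the units of the state.
- get_state(): the state, without advancing time (a new reading comes with each control period).
- imaging.get_image(name): name is "scene" or "side" or "wrist"; returns the picture (400x640x3 uint8, red, green, blue); there is no depth.
- imaging.camera_params(name): a dict with "camera_matrix" (3x3 intrinsics, pixels), "k1" (the pictures are not rectified: a ray, as slopes to the right and down, at radius r is drawn at 1 + k1 r^2 times it, then the intrinsics apply), "cam_to_world" (4x4, takes a point from camera to world coordinates); the wrist camera has in their place "T_tool_cam" (4x4, takes a point from camera to tool coordinates, whose origin is the TCP and whose axes are the flange's). Camera axes: x right, y down, z forward; pixel columns grow to the right and rows downward; lengths in m; the calibration is good to about 2 mm. A picture is of the moment at which its call begins: read the wrist's pose just before it. camera_params takes no time and is no camera call.
- ticket.sign_off(): hands the job in; it is judged then, once.
The state is a dict: "clock": time; "qpos": joint angles; "qd": joint speeds; "effort": joint torques, N m; "position": TCP position; "ee_rot": TCP orientation; "contact_force": force on the tool from outside, world axes, zero at the start; "moment": the same for the moment, N m; "width": finger opening in m; "gripper_force": force on a finger pad.
Only numpy, scipy, OpenCV 4.12 (cv2) and the standard library are available. Lean on these libraries where they do the work, as an engineer would, in place of code of your own. Each camera call takes 0.05 s, during which the arm holds its last target. There are 200 camera calls.

## Working session

There is one attempt and no reset: what is moved stays moved. The work goes in short steps, Python scripts to look and compute and a shell command to move; the robot and the scene stay as the last step left them, time stands still between calls to the robot, and variables do not carry over. Pictures are saved under pics/ and viewed, at most 10 in all, crops included, and the job is handed in when it is done.

```bash
mkdir -p pics
cat > h.py <<'E'
import numpy as np, cv2
from scipy.spatial.transform import Rotation as R
from rig import get_state, imaging, ticket
def grab(n):
    s=get_state(); im=imaging.get_image(n); p=imaging.camera_params(n)
    K=np.array(p["camera_matrix"]); k1=p["k1"]
    if n=="wrist":
        q=s["ee_rot"]; T=np.eye(4); T[:3,:3]=R.from_quat([q[1],q[2],q[3],q[0]]).as_matrix(); T[:3,3]=s["position"]
        T=T@np.array(p["T_tool_cam"])
    else: T=np.array(p["cam_to_world"])
    return im,K,k1,T
def ray(uv,K,k1,T):
    uv=np.atleast_2d(np.asarray(uv,float)); d=cv2.undistortPoints(uv[:,None],K,np.array([k1,0,0,0,0.]))[:,0]
    # refine for exact k1 r^2 model
    d=np.c_[d,np.ones(len(d))]@T[:3,:3].T
    return T[:3,3],d
def onz(uv,z,K,k1,T):
    o,d=ray(uv,K,k1,T); return o+d*((z-o[2])/d[:,2:3])
def proj(P,K,k1,T):
    P=np.atleast_2d(P); Ti=np.linalg.inv(T); c=P@Ti[:3,:3].T+Ti[:3,3]; s=c[:,:2]/c[:,2:]
    s=s*(1+k1*(s**2).sum(1,keepdims=True)); return s*[K[0,0],K[1,1]]+K[:2,2]
E
python3 - <<'E'
from h import *
for n in("scene","side","wrist"):
    im,K,k1,T=grab(n); cv2.imwrite(f"pics/{n}0.png",im[...,::-1]); np.savez(f"{n}0.npz",im=im,K=K,k1=k1,T=T); print(n,K[0,0],k1,T.round(3).tolist())
a=[cv2.imread(f"pics/{n}0.png") for n in("scene","wrist")]
E
```

```text
scene 510.7615082520768 -0.11796075805034392 [[0.887, -0.303, 0.348, 0.112], [-0.461, -0.544, 0.701, -1.02], [-0.023, -0.783, -0.622, 0.911], [0.0, 0.0, 0.0, 1.0]]
side 483.18890922236 -0.05176940828949689 [[-0.992, -0.103, 0.071, 0.455], [-0.125, 0.791, -0.598, 0.824], [0.005, -0.603, -0.798, 1.225], [0.0, 0.0, 0.0, 1.0]]
wrist 284.41121793978664 -0.0039216369806553625 [[1.0, -0.0, -0.0, 0.573], [-0.0, -0.945, -0.326, 0.085], [-0.0, 0.326, -0.945, 0.372], [0.0, 0.0, 0.0, 1.0]]
```

View pics/scene0.png

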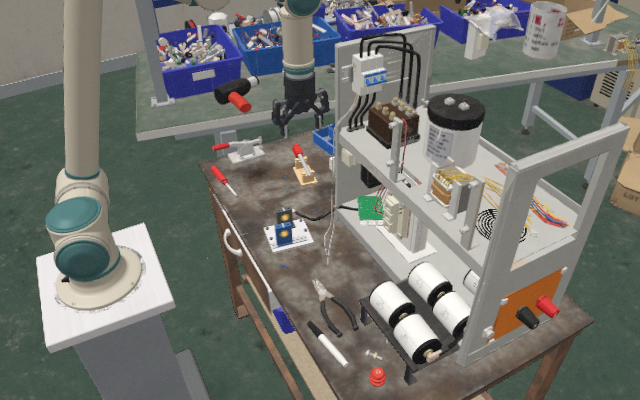

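View pics/wrist0.png

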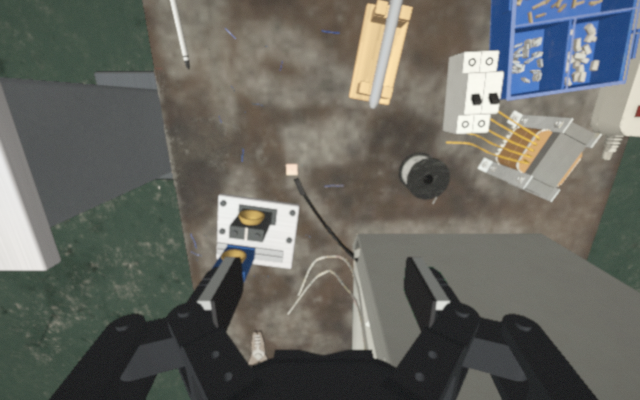

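View pics/side0.png

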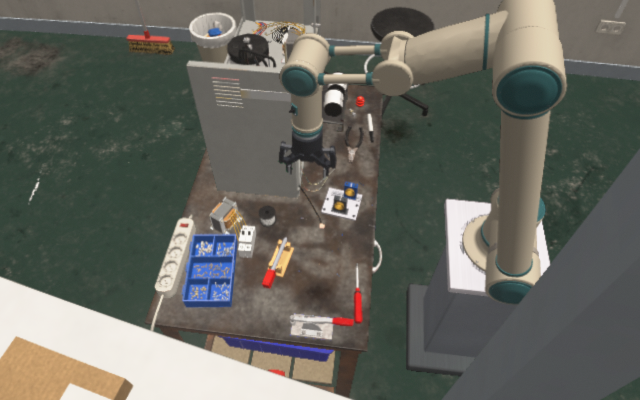

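Run:
```python
from h import *
L=lambda n:[(lambda z:(z["im"],z["K"],float(z["k1"]),z["T"]))(np.load(n+"0.npz"))][0]
im,*c=L("wrist")
hsv=cv2.cvtColor(im,cv2.COLOR_RGB2HSV)
m=((hsv[...,1]<60)&(hsv[...,2]>150)).astype(np.uint8); m[:180]=0;m[290:]=0;m[:,:205]=0;m[:,310:]=0
m=cv2.morphologyEx(m,cv2.MORPH_CLOSE,np.ones((5,5)))
cs=max(cv2.findContours(m,0,2)[0],key=cv2.contourArea)
w=onz(cs[:,0].astype(float),.010,*c); r=cv2.minAreaRect((w[:,:2]*1000).astype(np.float32)); print("plate",r)
print("tip,rod far",onz([(374,105),(396,0)],.04,*c).round(3).tolist())
si,*s=L("side")
print("cab corner",onz([(299,193),(216,187)],0,*s).round(3).tolist())
h=cv2.cvtColor(si,cv2.COLOR_RGB2HSV)
m=(((h[...,0]<8)|(h[...,0]>172))&(h[...,1]>150)&(h[...,2]>90)).astype(np.uint8); m[:,:255]=0;m[:,290:]=0;m[:255]=0;m[300:]=0
cs=max(cv2.findContours(m,0,2)[0],key=cv2.contourArea);w=onz(cs[:,0].astype(float),.045,*s);print("handle",cv2.minAreaRect((w[:,:2]*1000).astype(np.float32)),cs[:,0].min(0),cs[:,0].max(0))
print("rod side tip",onz([(289,238),(280,256)],.046,*s).round(3).tolist())
```

```text
plate ((479.8917236328125, -86.5699462890625), (105.2596664428711, 113.01231384277344), 79.72001647949219)
tip,rod far [[0.63, 0.082, 0.04], [0.646, 0.181, 0.04]]
cab corner [[0.617, -0.117, 0.0], [0.887, -0.107, 0.0]]
handle ((650.6058349609375, 218.90487670898438), (53.732383728027344, 28.214845657348633), 78.0066146850586) [262 269] [275 287]
rod side tip [[0.615, 0.085, 0.046], [0.631, 0.147, 0.046]]
```

```bash
python3 -m inch '[{"claw":1,"travel":[-0.16,-0.1,0],"turn":-0.02},{"claw":1,"travel":[-0.32,-0.2,0],"turn":-0.04},{"claw":1,"travel":[-0.475,-0.3,-0.1],"turn":-0.056},{"claw":1,"travel":[-0.475,-0.3,-0.1],"turn":-0.056},{"claw":1,"travel":[-0.475,-0.3,-0.1],"turn":-0.056}]'
python3 - <<'E'
from h import *
im,K,k1,T=grab("wrist"); np.savez("wrist1.npz",im=im,K=K,k1=k1,T=T)
cv2.imwrite("pics/wrist1.png",cv2.resize(im[100:340,180:500,::-1],None,fx=2.5,fy=2.5,interpolation=cv2.INTER_CUBIC))
E
```

```text
clock: 0.65
position: [0.4794, -0.0602, 0.23]
ee_rot: [-0.0, 0.767, 0.642, 0.0]
contact_force: [0.2, -0.2, 1.3]
width: 0.0851
gripper_force: 0.0
```

View pics/wrist1.png

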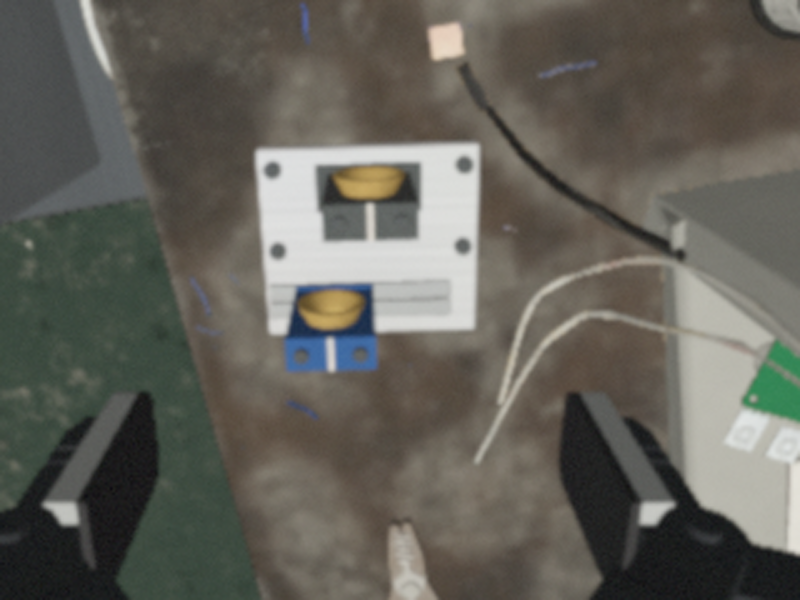

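```bash
cat > fx.py <<'E'
from h import *
def fixture(im,c,guess=(0.48,-.087),yaw=-.175):
    hsv=cv2.cvtColor(im,cv2.COLOR_RGB2HSV)
    m=((hsv[...,1]<50)&(hsv[...,2]>170)).astype(np.uint8)
    # plate
    e=np.array([np.cos(yaw),np.sin(yaw)]);n=np.array([-e[1],e[0]])
    poly=[np.r_[np.array(guess)+a*.07*e+b*.063*n,.01] for a,b in((1,1),(1,-1),(-1,-1),(-1,1))]
    k=np.zeros_like(m);cv2.fillPoly(k,[proj(poly,*c).astype(np.int32)],1)
    cs=max(cv2.findContours(cv2.morphologyEx(m*k,cv2.MORPH_CLOSE,np.ones((3,3))),0,1)[0],key=cv2.contourArea)[:,0].astype(float)
    w=onz(cs,.01,*c)[:,:2]
    r=cv2.minAreaRect((w*1000).astype(np.float32)); a=r[2]
    a=a-90 if a>45 else a
    return r,a
def line(im,c,y,fx,yaw,xr=.024,flo=-.0065,fhi=.0065):
    """x-profile of whiteness across top face of block at fixture y, z=.072"""
    e=np.array([np.cos(yaw),np.sin(yaw)]);n=np.array([-e[1],e[0]])
    xs=np.arange(-xr-.02,xr+.001,.00025)
    g=im.min(2).astype(np.float32); out=[]
    for yy in np.linspace(y+flo,y+fhi,9):
        P=np.c_[np.array(fx)+xs[:,None]*e+yy*n,np.full(len(xs),.072)]
        uv=proj(P,*c).astype(np.float32)
        out.append(cv2.remap(g,uv[None,:,0],uv[None,:,1],1)[0])
    return xs,np.array(out)
E
python3 - <<'E'
from fx import *
z=np.load("wrist1.npz");im=z["im"];c=(z["K"],float(z["k1"]),z["T"])
r,a=fixture(im,c);print(r,a)
U=lambda x,y:(180+(x+.5)/2.5-.5,100+(y+.5)/2.5-.5)
P=[U(*p) for p in[(370,204),(371,241),(329.5,336),(331,372),(322,241),(418,239),(287,371),(376,370)]]
w=onz(P,.072,*c);print((w[:,:2]*1000).round(1).tolist())
P=[U(*p) for p in[(257,148),(480,143),(475,329),(269,334)]]
w=onz(P,.010,*c);print((w[:,:2]*1000).round(1).tolist())
P=[U(*p) for p in[(272,170),(464,164),(462,246),(278,251)]]
w=onz(P,.010,*c);print((w[:,:2]*1000).round(1).tolist())
E
```

```text
((478.6509704589844, -89.25428771972656), (98.66480255126953, 109.0684814453125), 81.48544311523438) -8.514556884765625
[[484.4, -52.5], [482.1, -68.2], [456.9, -107.9], [454.2, -125.2], [462.1, -64.6], [501.4, -70.8], [435.2, -121.3], [474.0, -127.8]]
[[433.4, -32.0], [540.1, -48.6], [525.4, -146.5], [417.6, -130.1]]
[[438.2, -43.9], [531.1, -57.5], [524.7, -99.3], [432.2, -85.4]]
```

```bash
python3 -m inch '[{"claw":1,"travel":[-0.06,-0.14,0],"turn":0.008},{"claw":1,"travel":[-0.119,-0.28,-0.1],"turn":0.008},{"claw":1,"travel":[-0.119,-0.28,-0.3],"turn":0.008},{"claw":1,"travel":[-0.119,-0.28,-0.5],"turn":0.008},{"claw":1,"travel":[-0.119,-0.28,-0.7],"turn":0.008}]' 40
python3 -m inch '[{"claw":1,"travel":[0,0,-0.08],"turn":0},{"claw":1,"travel":[0,0,-0.16],"turn":0},{"claw":0.2,"travel":[0,0,-0.16],"turn":0},{"claw":-0.2,"travel":[0,0,-0.16],"turn":0},{"claw":-0.2,"travel":[0,0,-0.16],"turn":0}]' 40
python3 -m inch '[{"claw":-0.4,"travel":[0,0,0],"turn":0},{"claw":-0.4,"travel":[0,0,0],"turn":0},{"claw":-0.4,"travel":[0,0,0],"turn":0}]' 40
```

```text
clock: 1.2
position: [0.4586, -0.1165, 0.0898]
ee_rot: [0.002, 0.758, 0.652, 0.001]
contact_force: [0.0, -0.2, 0.3]
width: 0.0857
gripper_force: 0.0
clock: 1.7
position: [0.4578, -0.1163, 0.0593]
ee_rot: [0.001, 0.758, 0.652, 0.001]
contact_force: [-0.2, -0.6, -0.5]
width: 0.0442
gripper_force: 0.0
clock: 2.0
position: [0.4575, -0.1163, 0.0595]
ee_rot: [0.001, 0.758, 0.652, 0.001]
contact_force: [2.4, 1.7, 5.7]
width: 0.0394
gripper_force: 41.5
```

```bash
python3 -m inch '[{"claw":-0.4,"travel":[0.03,-0.0045,0],"turn":0},{"claw":-0.4,"travel":[0.06,-0.009,0],"turn":0},{"claw":-0.4,"travel":[0.089,-0.0136,0],"turn":0},{"claw":-0.4,"travel":[0.089,-0.0136,0],"turn":0},{"claw":-0.4,"travel":[0.089,-0.0136,0],"turn":0}]' 40
python3 - <<'E'
from h import *
im,K,k1,T=grab("wrist"); np.savez("wrist2.npz",im=im,K=K,k1=k1,T=T)
cv2.imwrite("pics/wrist2.png",cv2.resize(im[:,:,::-1],(800,500),interpolation=cv2.INTER_CUBIC))
E
```

```text
clock: 2.5
position: [0.4755, -0.119, 0.0595]
ee_rot: [0.001, 0.758, 0.652, 0.001]
contact_force: [2.5, 0.9, 5.6]
width: 0.0393
gripper_force: 41.5
```

View pics/wrist2.png

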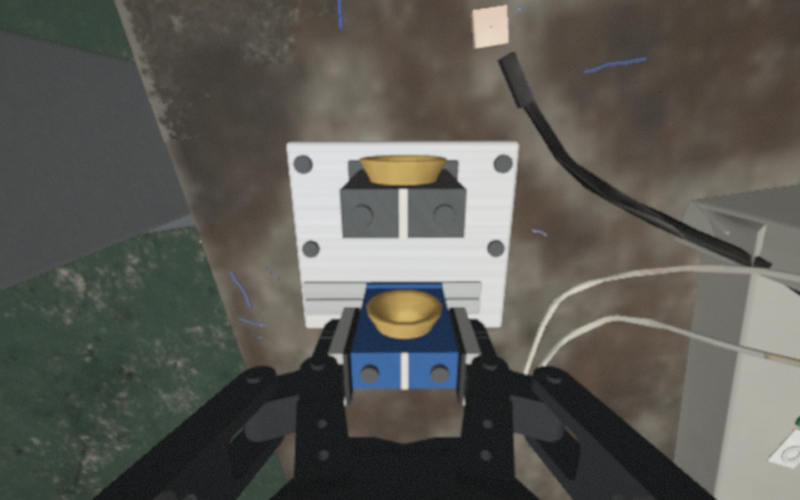

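```bash
cat >> fx.py <<'E'
def cen(im,r0,r1,c0,c1):
    g=im[r0:r1,c0:c1].min(2).astype(float); g=np.clip(g-120,0,None)
    return [(c0+(row*np.arange(c1-c0)).sum()/row.sum(),r0+i) for i,row in enumerate(g)]
def lines(im,c,d,b):
    o=[]
    for q in(d,b):
        w=onz(cen(im,*q),.072,*c)[:,:2]*1000; v=cv2.fitLine(w.astype(np.float32),2,0,.01,.01).ravel(); o.append(w.mean(0)); print(w.mean(0).round(2),"yaw",round(float(np.degrees(np.arctan(-v[0]/v[1]))),2))
    return o
E
python3 - <<'E'
from fx import *
z=np.load("wrist2.npz");im=z["im"];c=(z["K"],float(z["k1"]),z["T"])
d,b=lines(im,c,(152,188,314,330),(284,309,315,332))
for y in(-8.3,-8.7,-9.1):
    a=np.radians(y);print(y,(b-d)@[np.cos(a),np.sin(a)],(b-d)@[-np.sin(a),np.cos(a)])
r,a=fixture(im,c,(.479,-.0895),-.152);print(r,a)
S=5/4
w=onz([(x/S,y/S) for x,y in((303,163),(503,163),(496,247),(310,247),(288,142),(518,142))],.01,*c)[:,:2]*1000;print(w.round(1).tolist())
v=w[1]-w[0];print(np.degrees(np.arctan2(v[1],v[0])));v=w[2]-w[3];print(np.degrees(np.arctan2(v[1],v[0])));v=w[5]-w[4];print(np.degrees(np.arctan2(v[1],v[0])))
E
```

```text
[482.81 -59.79] yaw -8.48
[ 474.28 -118.7 ] yaw -8.63
-8.3 0.06682185654167017 -59.52147439908669
-8.7 0.4823551342386412 -59.51955740196761
-9.1 0.8978649026268714 -59.51473950559033
((478.30804443359375, -89.46638488769531), (97.21192932128906, 107.96915435791016), 81.33322143554688) -8.666778564453125
[[438.0, -43.5], [531.1, -57.7], [525.0, -99.0], [431.4, -84.6], [433.4, -33.2], [538.5, -49.3]]
-8.681297580302022
-8.746537259488722
-8.66647671435865
```

```bash
python3 -m inch '[{"claw":0.2,"travel":[0,0,0],"turn":0},{"claw":0.5,"travel":[0,0,0],"turn":0},{"claw":0.7,"travel":[0,0,0.05],"turn":0},{"claw":1,"travel":[0,0,0.25],"turn":0},{"claw":1,"travel":[0,0,0.5],"turn":0}]'
python3 -m inch '[{"claw":1,"travel":[0,0,0.25],"turn":0},{"claw":1,"travel":[0.1,0.25,0.45],"turn":0},{"claw":1,"travel":[0.25,0.45,0.45],"turn":0},{"claw":1,"travel":[0.4,0.65,0.45],"turn":0},{"claw":1,"travel":[0.5,0.85,0.45],"turn":0}]'
python3 -m inch '[{"claw":1,"travel":[0.15,0.22,0],"turn":0},{"claw":1,"travel":[0.27,0.44,0],"turn":0},{"claw":1,"travel":[0.27,0.44,0],"turn":0},{"claw":1,"travel":[0.27,0.44,0],"turn":0}]'
python3 - <<'E'
from h import *
im,K,k1,T=grab("wrist"); np.savez("wrist3.npz",im=im,K=K,k1=k1,T=T)
cv2.imwrite("pics/wrist3.png",cv2.resize(im[:,:,::-1],(800,500),interpolation=cv2.INTER_CUBIC))
im,K,k1,T=grab("side"); np.savez("side3.npz",im=im,K=K,k1=k1,T=T)
E
```

```text
clock: 3.05
position: [0.4722, -0.1182, 0.1581]
ee_rot: [-0.002, 0.758, 0.652, -0.001]
contact_force: [1.0, -0.1, 0.0]
width: 0.0853
gripper_force: 0.0
clock: 3.55
position: [0.5712, 0.0449, 0.25]
ee_rot: [0.001, 0.759, 0.651, 0.001]
contact_force: [-0.5, -0.3, 0.5]
width: 0.0856
gripper_force: 0.0
clock: 3.95
position: [0.6237, 0.1328, 0.2479]
ee_rot: [-0.0, 0.758, 0.653, -0.001]
contact_force: [0.1, -0.1, -0.1]
width: 0.0852
gripper_force: 0.0
```

View pics/wrist3.png

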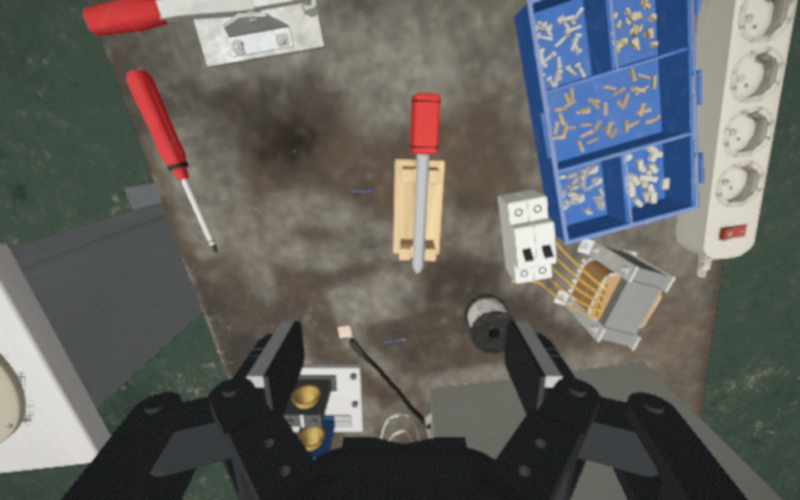

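Run:
```python
from fx import *
z=np.load("wrist3.npz");im=z["im"];c=(z["K"],float(z["k1"]),z["T"])
hsv=cv2.cvtColor(im,cv2.COLOR_RGB2HSV).astype(int)
m=(((hsv[...,0]<8)|(hsv[...,0]>172))&(hsv[...,1]>130)&(hsv[...,2]>60)).astype(np.uint8);m[:,:310]=0;m[:,370:]=0
ys,xs=np.nonzero(m);print(xs.min(),xs.max(),ys.min(),ys.max())
w=onz(np.c_[xs,ys].astype(float),.051,*c)[:,:2];print(cv2.minAreaRect((w*1000).astype(np.float32)))
# shank: low-saturation run per row
pts=[]
for v in range(128,212,3):
    s=hsv[v,325:350,1];g=hsv[v,325:350,2]; k=np.nonzero((s<45)&(g>95))[0]
    pts.append((325+k.mean() if len(k) else -1,v,len(k)))
print([(round(a,1),b,n) for a,b,n in pts])
p=np.array([(a,b) for a,b,n in pts if 8<=n<=16 and b<205])
w=onz(p,.044,*c)[:,:2]*1000; v=cv2.fitLine(w.astype(np.float32),cv2.DIST_HUBER,0,.01,.01).ravel();print("axis",v,"yaw",np.degrees(np.arctan(-v[0]/v[1])))
tip=onz([(418*.8,270*.8)],.04,*c)[0]*1000;sh=onz([(422.5*.8,154*.8)],.046,*c)[0]*1000;print("tip",tip,"shoulder",sh)
```

```text
328 351 74 123
((652.5541381835938, 216.74594116210938), (48.95558166503906, 24.13853645324707), 80.09735870361328)
[(np.float64(337.5), 128, 10), (np.float64(337.5), 131, 10), (np.float64(337.5), 134, 10), (np.float64(337.5), 137, 10), (np.float64(337.0), 140, 9), (np.float64(337.0), 143, 9), (np.float64(337.0), 146, 9), (np.float64(336.5), 149, 10), (np.float64(336.5), 152, 10), (np.float64(336.5), 155, 10), (np.float64(336.0), 158, 9), (np.float64(336.0), 161, 9), (np.float64(336.0), 164, 9), (np.float64(336.0), 167, 9), (np.float64(336.0), 170, 9), (np.float64(336.0), 173, 9), (np.float64(335.0), 176, 9), (np.float64(335.0), 179, 9), (np.float64(335.0), 182, 9), (np.float64(335.0), 185, 9), (np.float64(335.0), 188, 9), (np.float64(334.5), 191, 10), (np.float64(334.5), 194, 10), (np.float64(335.0), 197, 9), (np.float64(334.5), 200, 8), (np.float64(334.0), 203, 9), (np.float64(334.0), 206, 9), (np.float64(333.5), 209, 12)]
axis [1.7872383e-01 9.8389930e-01 6.4025006e+02 1.4951149e+02] yaw -10.295434
tip [629.09448965  81.03875576  40.        ] shoulder [648.06078968 192.28555902  46.        ]
```

```bash
python3 -m inch '[{"claw":1,"travel":[0.06,0.2,0],"turn":-0.009},{"claw":1,"travel":[0.128,0.39,-0.1],"turn":-0.009},{"claw":1,"travel":[0.128,0.39,-0.34],"turn":-0.009},{"claw":1,"travel":[0.128,0.39,-0.58],"turn":-0.009},{"claw":1,"travel":[0.128,0.39,-0.64],"turn":-0.009}]' 60
python3 -m inch '[{"claw":1,"travel":[0,0,-0.1],"turn":0},{"claw":1,"travel":[0,0,-0.1],"turn":0},{"claw":1,"travel":[0,0,-0.1],"turn":0}]' 60
```

```text
clock: 4.55
position: [0.6452, 0.2072, 0.1151]
ee_rot: [-0.002, 0.768, 0.64, -0.005]
contact_force: [-0.7, 0.1, -0.4]
width: 0.0856
gripper_force: 0.0
clock: 4.85
position: [0.6502, 0.2088, 0.1021]
ee_rot: [0.001, 0.768, 0.641, 0.001]
contact_force: [0.6, 0.2, 0.6]
width: 0.0853
gripper_force: 0.0
```

```bash
python3 -m inch '[{"claw":1,"travel":[0.016,0.045,-0.1],"turn":0},{"claw":1,"travel":[0.016,0.045,-0.2],"turn":0},{"claw":1,"travel":[0.016,0.045,-0.31],"turn":0},{"claw":1,"travel":[0.016,0.045,-0.31],"turn":0},{"claw":1,"travel":[0.016,0.045,-0.31],"turn":0}]' 60
python3 -m inch '[{"claw":0,"travel":[0,0,0],"turn":0},{"claw":-0.5,"travel":[0,0,0],"turn":0},{"claw":-1,"travel":[0,0,0],"turn":0},{"claw":-1,"travel":[0,0,0],"turn":0},{"claw":-1,"travel":[0,0,0],"turn":0}]' 60
python3 -m inch '[{"claw":-1,"travel":[0,0,0],"turn":0},{"claw":-1,"travel":[0,0,0],"turn":0}]' 60
```

```text
clock: 5.35
position: [0.6538, 0.2186, 0.0401]
ee_rot: [0.001, 0.768, 0.641, 0.001]
contact_force: [-0.6, -0.3, 0.1]
width: 0.0855
gripper_force: 0.0
clock: 5.85
position: [0.6528, 0.2188, 0.0387]
ee_rot: [0.0, 0.767, 0.641, 0.0]
contact_force: [-0.4, 1.2, 2.7]
width: 0.0211
gripper_force: 62.8
clock: 6.05
position: [0.6528, 0.2188, 0.0386]
ee_rot: [0.0, 0.767, 0.641, 0.0]
contact_force: [-0.2, 0.9, 3.3]
width: 0.0214
gripper_force: 62.8
```

```bash
python3 -m inch '[{"claw":-1,"travel":[0,0,0.06],"turn":0},{"claw":-1,"travel":[0,0,0.15],"turn":0},{"claw":-1,"travel":[0,0,0.26],"turn":0},{"claw":-1,"travel":[0,0,0.37],"turn":0},{"claw":-1,"travel":[0,0,0.45],"turn":0}]' 60
python3 -m inch '[{"claw":-1,"travel":[-0.1,-0.05,0],"turn":0.003},{"claw":-1,"travel":[-0.22,-0.14,0],"turn":0.006},{"claw":-1,"travel":[-0.36,-0.24,0],"turn":0.009},{"claw":-1,"travel":[-0.5,-0.34,0],"turn":0.009},{"claw":-1,"travel":[-0.6,-0.42,0],"turn":0.009}]' 60
python3 -m inch '[{"claw":-1,"travel":[-0.07,-0.05,0],"turn":0},{"claw":-1,"travel":[-0.11,-0.085,0],"turn":0},{"claw":-1,"travel":[-0.11,-0.085,0],"turn":0},{"claw":-1,"travel":[-0.11,-0.085,0],"turn":0}]' 60
python3 - <<'E'
from h import *
for n in("side","scene"):
    im,K,k1,T=grab(n); np.savez(n+"4.npz",im=im,K=K,k1=k1,T=T)
    t=proj([[.49,0,.1]],K,k1,T)[0].astype(int); print(n,t)
    cr=im[max(t[1]-75,0):t[1]+75,t[0]-100:t[0]+100,::-1]; cv2.imwrite(f"pics/{n}4.png",cv2.resize(cr,None,fx=4,fy=4,interpolation=cv2.INTER_CUBIC))
cv2.imwrite("pics/both4.png",np.hstack([cv2.resize(cv2.imread(f"pics/{n}4.png"),(400,300)) for n in("side","scene")]))
E
```

```text
clock: 6.55
position: [0.6531, 0.2189, 0.1301]
ee_rot: [0.0, 0.768, 0.641, 0.001]
contact_force: [-0.8, 0.2, -0.7]
width: 0.0214
gripper_force: 62.3
clock: 7.05
position: [0.5303, 0.1339, 0.1284]
ee_rot: [-0.0, 0.758, 0.652, -0.001]
contact_force: [-0.1, -0.1, -1.5]
width: 0.0213
gripper_force: 62.3
clock: 7.45
position: [0.5118, 0.118, 0.1287]
ee_rot: [0.0, 0.758, 0.652, 0.001]
contact_force: [0.1, 0.2, -1.2]
width: 0.0208
gripper_force: 62.3
side [335 207]
scene [275 187]
```

View pics/both4.png

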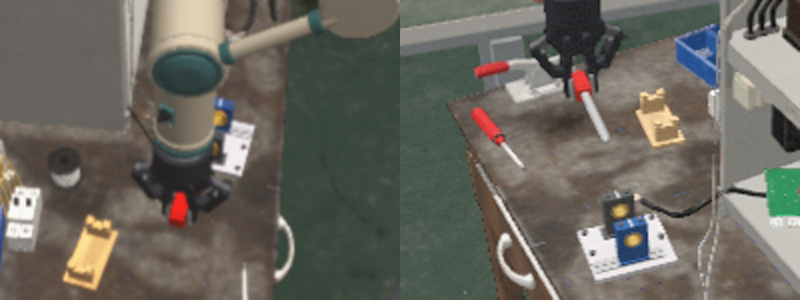

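```bash
cat > rodchk.py <<'E'
import sys
from fx import *
from rig import get_state
def chk(f):
    z=np.load(f);im=z["im"];c=(z["K"],float(z["k1"]),z["T"]);return im,c
a=np.radians(-8.65);n=np.array([-np.sin(a),np.cos(a),0]);e=np.array([np.cos(a),np.sin(a),0])
E
python3 - <<'E'
from rodchk import *
im,c=chk("scene4.npz")
p=np.array(get_state()["position"]);ax=p+[0,0,.0014]
print("e,n coords",(p@e*1000),(p@n*1000))
S=[28,40,60,80,100,120,130,140]
P=np.array([ax-s/1000*n for s in S]);uv=proj(P,*c);print(uv.round(1).tolist())
# perpendicular profile of shank
d=(uv[5]-uv[2]);d/=np.linalg.norm(d);q=np.array([-d[1],d[0]])
t=np.arange(-9,9.1,.5)
sat=cv2.cvtColor(im,cv2.COLOR_RGB2HSV)[...,2].astype(np.float32)
for s,u in zip(S,uv):
    m=(u+t[:,None]*q).astype(np.float32);print(s,cv2.remap(sat,m[None,:,0],m[None,:,1],1)[0][::2].astype(int).tolist())
t2=np.arange(-8,8.1,1);m=(uv[-1]+t2[:,None]*d).astype(np.float32);print("end",cv2.remap(sat,m[None,:,0],m[None,:,1],1)[0].astype(int).tolist(),"q",q, "px per mm",np.linalg.norm(uv[5]-uv[2])/60)
for k in(e,np.array([0,0,1.])):print((proj(P[4]+.01*k,*c)[0]-uv[4])@q)
E
```

```text
e,n coords 488.30108158735703 193.87484295011814
[[267.0, 159.6], [268.0, 161.9], [269.9, 165.8], [271.7, 169.8], [273.6, 173.9], [275.6, 178.0], [276.6, 180.1], [277.6, 182.3]]
28 [144, 126, 74, 78, 114, 139, 154, 179, 207, 207, 181, 150, 150, 139, 105, 100, 105, 100, 100]
40 [138, 135, 133, 132, 128, 124, 139, 179, 208, 206, 180, 122, 98, 96, 95, 94, 93, 90, 89]
60 [141, 133, 127, 124, 120, 113, 131, 174, 206, 206, 187, 131, 89, 85, 84, 80, 75, 75, 78]
80 [127, 118, 116, 111, 108, 108, 131, 177, 205, 205, 184, 128, 88, 88, 88, 82, 75, 70, 74]
100 [109, 109, 108, 106, 108, 108, 134, 179, 204, 205, 182, 131, 100, 96, 93, 95, 95, 94, 98]
120 [104, 104, 106, 107, 106, 104, 131, 179, 204, 206, 180, 131, 115, 119, 123, 132, 138, 135, 134]
130 [113, 95, 86, 91, 101, 107, 135, 178, 205, 207, 181, 143, 131, 133, 134, 131, 127, 132, 131]
140 [97, 99, 109, 118, 126, 130, 132, 141, 147, 153, 138, 131, 136, 139, 134, 131, 124, 130, 134]
end [207, 205, 206, 206, 205, 206, 208, 198, 153, 129, 143, 140, 133, 126, 119, 120, 125] q [-0.90537517  0.42461252] px per mm 0.22465622882365527
-3.6336019686873398
-1.0482240443192161
```

```bash
python3 -m inch '[{"claw":-1,"travel":[-0.004,0,-0.12],"turn":0},{"claw":-1,"travel":[-0.004,0,-0.24],"turn":0},{"claw":-1,"travel":[-0.004,0,-0.34],"turn":0},{"claw":-1,"travel":[-0.004,0,-0.4],"turn":0},{"claw":-1,"travel":[-0.004,0,-0.4],"turn":0}]' 60
python3 -m inch '[{"claw":-1,"travel":[0,0,0],"turn":0},{"claw":-1,"travel":[0,0,0],"turn":0}]' 60
python3 - <<'E'
from rodchk import *
for k in("side","scene"):
    im,K,k1,T=grab(k); np.savez(k+"5.npz",im=im,K=K,k1=k1,T=T)
    if k=="scene":cv2.imwrite("pics/scene5.png",cv2.resize(im[150:260,210:350,::-1],None,fx=5,fy=5,interpolation=cv2.INTER_CUBIC))
s=get_state();p=np.array(s["position"]);print((p@e*1000),(p@n*1000),p[2],s["ee_rot"])
im,c=chk("scene5.npz")
for nm,P in(("tip",p+[0,0,.0014]-.14*n),("fixed flare centre",487.55e-3*e+.0297*n+[0,0,.05]),("sliding flare",487.55e-3*e+(-.0303)*n+[0,0,.05])):
    u=proj(P,*c)[0];print(nm,u,(u-[210,150])*5)
E
```

```text
clock: 8.05
position: [0.5092, 0.118, 0.0466]
ee_rot: [-0.001, 0.758, 0.652, -0.001]
contact_force: [0.1, -0.5, -1.8]
width: 0.0211
gripper_force: 62.3
clock: 8.25
position: [0.511, 0.118, 0.0492]
ee_rot: [0.001, 0.758, 0.652, 0.001]
contact_force: [-0.1, 0.3, -2.0]
width: 0.0214
gripper_force: 62.3
487.2201197502334 193.386045514008 0.04924105530148603 [6.82015620e-04 7.58330202e-01 6.51869585e-01 9.40066211e-04]
tip [279.40441306 206.2516853 ] [347.0220653  281.25842649]
fixed flare centre [281.90899267 211.70979422] [359.54496336 308.5489711 ]
sliding flare [288.20211075 225.77472634] [391.01055375 378.87363171]
```

View pics/scene5.png

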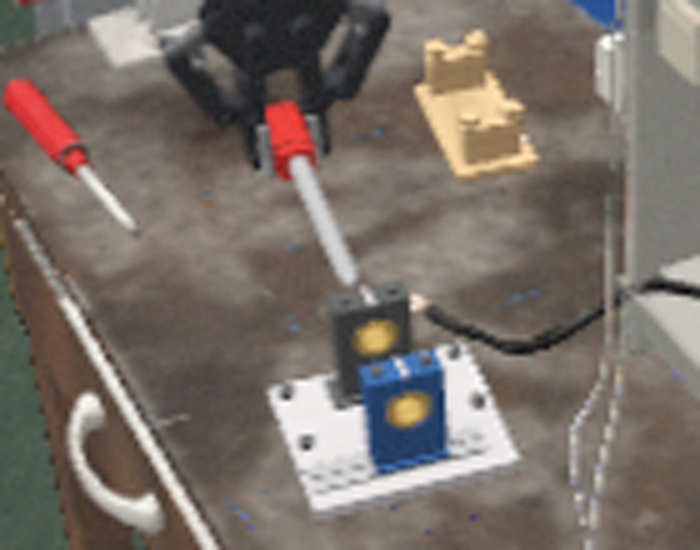

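Run:
```python
from rodchk import *
im,c=chk("scene5.npz")
p=np.array(get_state()["position"]);ax=p+[0,0,.0014]
h=cv2.cvtColor(im,cv2.COLOR_RGB2HSV).astype(int)
m=((h[...,0]>12)&(h[...,0]<32)&(h[...,1]>110)&(h[...,2]>90)).astype(np.uint8);m[:208]=0;m[:,:274]=0;m[:,305:]=0;m[245:]=0
k,_,st,ce=cv2.connectedComponentsWithStats(m)
print([(s[4],cc.round(2).tolist()) for s,cc in zip(st[1:],ce[1:])])
for nn in(.0057,-.0543):
    P=487.55e-3*e+nn*n+[0,0,.05];u=proj(P,*c)[0];print("pred",u,"per mm e",proj(P+.001*e,*c)[0]-u,"z",proj(P+[0,0,.001],*c)[0]-u)
S=[40,60,80,100,120];uv=proj(np.array([ax-s/1000*n for s in S]),*c)
d=uv[-1]-uv[0];d/=np.linalg.norm(d);q=np.array([-d[1],d[0]]);t=np.arange(-8,8.1,.25)
sat=h[...,2].astype(np.float32)
for s,u in zip(S,uv):
    mm=(u+t[:,None]*q).astype(np.float32);r=cv2.remap(sat,mm[None,:,0],mm[None,:,1],1)[0]
    g=np.nonzero(r>150)[0];print(s,"rod centre offset q",t[g].mean(),t[g].max()-t[g].min())
print("q",q)
```

```text
[(np.int32(46), [284.5, 217.0]), (np.int32(36), [291.0, 231.5])]
pred [284.37469951 217.22297547] per mm e [ 0.36824359 -0.08618154] z [-0.0251261  -0.29208466]
pred [290.8434525 231.6720515] per mm e [ 0.37990317 -0.09168111] z [-0.0229586  -0.29503556]
40 rod centre offset q -0.5 4.5
60 rod centre offset q -0.375 3.75
80 rod centre offset q -0.625 4.25
100 rod centre offset q -0.375 4.25
120 rod centre offset q -0.375 3.75
q [-0.91324111  0.40741954]
```

```bash
python3 -m inch '[{"claw":-1,"travel":[-0.0075,-0.05,0],"turn":0},{"claw":-1,"travel":[-0.015,-0.1,0],"turn":0},{"claw":-1,"travel":[-0.0226,-0.15,0],"turn":0},{"claw":-1,"travel":[-0.0226,-0.15,0],"turn":0}]' 60
python3 -m inch '[{"claw":-1,"travel":[-0.0075,-0.05,0],"turn":0},{"claw":-1,"travel":[-0.015,-0.1,0],"turn":0},{"claw":-1,"travel":[-0.015,-0.1,0],"turn":0},{"claw":-1,"travel":[-0.015,-0.1,0],"turn":0}]' 60
python3 -c "
from rodchk import *
s=get_state();p=np.array(s['position']);print(p@e*1000,p@n*1000,p[2],s['contact_force'],s['moment'],s['ee_rot'])"
```

```text
clock: 8.75
position: [0.5049, 0.0862, 0.0483]
ee_rot: [0.0, 0.759, 0.651, -0.0]
contact_force: [-0.3, -0.9, -0.6]
width: 0.0213
gripper_force: 62.3
clock: 9.15
position: [0.5024, 0.0674, 0.0482]
ee_rot: [-0.0, 0.759, 0.651, 0.0]
contact_force: [-0.6, -0.9, -1.3]
width: 0.0209
gripper_force: 62.3
486.54653883423595 142.2326812652816 0.04824315445547044 [-0.61139971 -0.88929515 -1.29009891] [ 0.05182721  0.02440955 -0.00439526] [-2.76038466e-05  7.58672762e-01  6.51471896e-01  9.21565263e-05]
```

```bash
python3 -m inch '[{"claw":-1,"travel":[-0.006,-0.05,0],"turn":0},{"claw":-1,"travel":[-0.013,-0.1,0],"turn":0},{"claw":-1,"travel":[-0.021,-0.15,0],"turn":0},{"claw":-1,"travel":[-0.024,-0.17,0],"turn":0},{"claw":-1,"travel":[-0.024,-0.17,0],"turn":0}]' 60
python3 -m inch '[{"claw":-1,"travel":[-0.006,-0.04,0],"turn":0},{"claw":-1,"travel":[-0.012,-0.08,0],"turn":0},{"claw":-1,"travel":[-0.012,-0.08,0],"turn":0},{"claw":-1,"travel":[-0.012,-0.08,0],"turn":0}]' 60
python3 -c "
from rodchk import *
s=get_state();p=np.array(s['position']);print(p@e*1000,p@n*1000,p[2],s['contact_force'],s['moment'],s['ee_rot'])"
```

```text
clock: 9.65
position: [0.4974, 0.033, 0.0483]
ee_rot: [-0.0, 0.759, 0.651, -0.0]
contact_force: [1.0, 0.3, -1.3]
width: 0.0207
gripper_force: 62.3
clock: 10.05
position: [0.4952, 0.0176, 0.0483]
ee_rot: [-0.0, 0.759, 0.652, 0.0]
contact_force: [-1.1, 0.3, -1.4]
width: 0.0212
gripper_force: 62.3
486.8833400962111 91.84902866192594 0.04826882686158586 [-1.13134906  0.27836926 -1.39338611] [ 0.13139053 -0.06128033  0.00689978] [-1.77203083e-05  7.58572583e-01  6.51588542e-01  8.44389234e-05]
```

```bash
python3 -m inch '[{"claw":-1,"travel":[-0.005,-0.04,0],"turn":0},{"claw":-1,"travel":[-0.0105,-0.08,0],"turn":0},{"claw":-1,"travel":[-0.016,-0.114,0],"turn":0},{"claw":-1,"travel":[-0.016,-0.114,0],"turn":0},{"claw":-1,"travel":[-0.016,-0.114,0],"turn":0}]' 60
python3 -m inch '[{"claw":-1,"travel":[0,0,0],"turn":0},{"claw":-1,"travel":[0,0,0],"turn":0},{"claw":-1,"travel":[0,0,0],"turn":0}]' 60
python3 -c "
from rodchk import *
im,K,k1,T=grab('wrist');w=im
im2=grab('scene')[0]
a=cv2.resize(w[:,:,::-1],(480,300));b=cv2.resize(im2[180:250,250:320,::-1],(300,300),interpolation=cv2.INTER_CUBIC);cv2.imwrite('pics/end.png',np.hstack([a,b]))
s=get_state();p=np.array(s['position']);print(p@e*1000,p@n*1000,p[2],s['contact_force'],s['moment'],s['ee_rot'])"
```

```text
clock: 10.55
position: [0.492, -0.0053, 0.0483]
ee_rot: [-0.0, 0.759, 0.652, 0.0]
contact_force: [-0.6, -0.1, -0.9]
width: 0.0212
gripper_force: 62.3
clock: 10.85
position: [0.492, -0.0048, 0.0483]
ee_rot: [0.0, 0.758, 0.652, 0.0]
contact_force: [-0.4, -0.7, -1.8]
width: 0.021
gripper_force: 62.3
487.11838764332646 69.18566439733429 0.04824205640382884 [ 0.45790861 -0.28261754 -0.6537513 ] [ 0.05158889 -0.01506682  0.01009271] [2.17779516e-05 7.58273414e-01 6.51936674e-01 3.60941071e-05]
```

View pics/end.png

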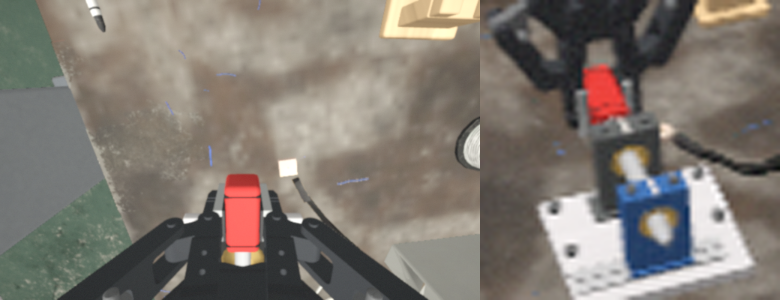

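The last picture shows the shank passing through both brass bores, with its tip out of the blue face at about (658,230). The handle is gripped and the forces are near zero.

```bash
python3 -c "
from rig import ticket
print(ticket.sign_off())"
```

```text
the job is handed in; nothing more can be done
None
```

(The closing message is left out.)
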